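# Set up the strain viewer: tint plate in, analyser to the red index

## Robot

A 6-joint arm with a two-finger parallel gripper is mounted at the origin on a cart in front of the work surface, level with it; the furniture and walls round the work are solid. World frame = base frame: x ahead of the robot, y to its left, z up, the work surface at z = 0. Lengths are in m, angles in rad, forces in N, time in s.
With the tool pointing down it reaches from about 0.25 to 0.725 m from the base axis. Payload 4 kg.
Tool frame: the origin (TCP) lies on the centre line of the jaws, within the pads' length; the fingertips stand 17 mm ahead of it and the grasp point (between the pads) lies 2 mm behind it; z points along the fingers, y is the line along which they close (so a half turn about z gives the same grasp; the last joint's range is limited). The gripper opens to 85 mm and grips with 20 to 120 N. Pads are 22 mm wide; open, the fingers measure 114 mm over their backs; the gripper's body (76 mm by 85 mm) begins 54 mm behind the grasp point. The pads swing forward as they close: fully open they stand 13 mm farther back than shut.
Start: joints at [-1.324, 0.241, 0.005, 1.335, 0, 1.571], TCP at [0.122, -0.485, 0.248] pointing down, gripper open.
Joint ranges: [-2.72, 2.72], [-1.05, 1.87], [-1.09, 1.28], [-1.99, 2.15], [-1.42, 1.44], [-3.14, 3.14]. Speed limits (rad/s): [2.79, 2.79, 3.14, 3.14, 3.14, 3.14].

## Interface

Orientations are given as a unit quaternion [x, y, z, w].
In Python, from workcell import get_obs, imaging, order gives the robot as it stands.
- The arm moves only by the tool apply_moves, never from a script. Its argument "targets" is a list that holds one entry, the list of rows, each a list of 5 numbers: the shift along the world's x, y, z in units of 40 mm (1.0 is 40 mm), then the turn about the world's z in degrees, then the gripper command: -1 is shut, 1 is fully open, values between are in proportion. In form: [[[dx, dy, dz, turn, fingers], ...]]. A call has 1 to 8 rows; each row shifts and turns the commanded pose from where the row before left it; what a row does not reach is not made up. A row lasts 1/12 s, in which the tool goes at most 41.7 mm and 7.16 degrees, less where a joint would pass 70% of its speed; a pose out of reach is approached as far as the arm can. A call is refused whole if a number of a shift passes 1 or a number of a turn 7.16, either way. A call with a gripper value outside its range is refused whole. The fingers move at their own pace and stop on an object; the grip force is fixed at half the most. Time passes only in rows, so rows that do not move let the fingers close. It gives the time, the measured TCP pose, the force, the opening and the grip force at its end, in the units of the state.
- get_obs(): the state, without advancing time (a new reading comes with each control period).
- imaging.camera(name): name is "scene" or "top" or "wrist"; returns (picture, depth): 384x512x3 uint8, blue, green, red; 384x512 float32, m along the optical axis (not along the pixel's ray), 0 where there is no reading.
- imaging.get_calibration(name): a dict with "camera_matrix" (3x3 intrinsics, pixels), "k1" (the pictures are not rectified: a ray, as slopes to the right and down, at radius r is drawn at 1 + k1 r^2 times it, then the intrinsics apply), "eye" and "rotation" of the camera in the world; the wrist camera has in their place "hand_eye" (4x4, takes a point from camera to tool coordinates, whose origin is the TCP and whose axes are the flange's). Camera axes: x right, y down, z forward; pixel columns grow to the right and rows downward; lengths in m; the calibration is good to about 2 mm. A picture is of the moment at which its call begins: read the wrist's pose just before it. get_calibration takes no time and is no camera call.
- order.job_done(): hands the job in; it is judged then, once.
The state is a dict: "clock": time; "joint_pos": joint angles; "joint_vel": joint speeds; "tau": joint torques, N m; "eef_pos": TCP position; "tool_rot": TCP orientation; "ft_force": force on the tool from outside, world axes, zero at the start; "ft_torque": the same for the moment, N m; "grip_width": finger opening in m; "grasp_force": force on a finger pad.
Only numpy, scipy, OpenCV 4.12 (cv2) and the standard library are available. Lean on these libraries where they do the work, as an engineer would, in place of code of your own. Each camera call takes 0.05 s, during which the arm holds its last target. There are 200 camera calls.

## Task

Set up the lit strain viewer for the dish that lies in it: push the tint-plate slide on its right-hand side fully home into the head, and push the blue-knobbed lever on top round until the yellow pointer of the ring stands at the red index tab. Use only fingertips or the outside of the fingers: do not pinch the lever's knob or the slide, and pinch or lift nothing else. Leave the red tab, the dish and the things on the bench where they are.

Things in the scene. Friction and masses are not known exactly. Their poses are not given: they have to be found in the camera images.
- viewer: Strain viewer, fixed to the bench: white lit base (270 x 170 mm, 32 mm high) with a round lit window, a white column at the back (28 x 48 mm, centred 122 mm along +x, 119 mm high) and a round black head (148 mm across, 92 to 113 mm above the bench) over the window. Origin on the bench, under the centre of window and head; x points to the column (away from the robot), y to the viewer's left, z up.
- circle_centre (a point): Point on the vertical turning axis of the analyser ring, at the level of the pale graduated circle on top of the head (115 mm above the bench). Axes as the viewer's.
- analyser (a joint): Angle of the analyser ring (rad) about the vertical axis through circle_centre, counter-clockwise from above positive, range -1.5 to 1.0. At 0 the yellow pointer points along the viewer's -x; at positive angles it stands to the viewer's right (-y). The ring turns stiffly (0.1 N m, about 1 N at the knob) and stays where it is left. When joint analyser equals joint index_tab the pointer is exactly at the red tab.
- pointer_tip (a point): Outer end of the yellow pointer line (4.4 mm wide) on the black analyser ring, 62 mm from the axis, 119 mm above the bench.
- lever_knob (a point): Middle of the blue upright knob at the end of the ring's steel lever. The knob is a cylinder 15 mm across, from 118 to 148 mm above the bench, 100 mm from the axis; the point is 133.5 mm above the bench. The lever stands 0.75 rad clockwise (seen from above) of the pointer, so it reaches out over the left and front of the head; its bar is 10 mm wide and lies 118 to 124 mm above the bench. Nothing stands higher than 125 mm round the knob's path.
- index_tab (a joint): Angle (rad) of the red index tab round the same axis, same zero and direction as joint analyser. It was set beforehand and must stay.
- index_tip (a point): Middle of the inner edge of the red index tab on the rim of the graduated circle, 62 mm from the axis, 114 mm above the bench. The tab is 10 mm wide along the rim, reaches out to 78 mm from the axis and up to 115 mm above the bench.
- tint_slide (a joint): Travel of the tint-plate slide (m) along the viewer's +y, towards the head: 0 is right out, 0.045 is fully home at its stop. Needs about 1.5 N and stays where it is left.
- slide_end (a point): Middle of the outer face of the black end block of the tint-plate slide, on the viewer's right (-y) side. The block is 36 mm along the viewer's x, 11 mm along y and reaches from 87 to 117 mm above the bench; the point is 102 mm above the bench. Fully home, this face is 115.5 mm from the turning axis. Push it along the viewer's +y.
- slide_block (a point): Middle of that black end block, 5.5 mm inward of slide_end.
- petri: Clear covered dish, 62 mm across, 14 mm high, loose on the lit window under the head (window top 34 mm above the bench). Origin at the centre of its underside.
- watch_glass: A clear shallow watch glass, 64 mm across, 8 mm high, lying on the bench. Loose; origin at the centre of its underside. To be left alone.
- vial_white: A small screw vial with a white cap, 25 mm across, 54 mm high, upright on the bench. Loose; origin at the centre of its underside. To be left alone.
- vial_green: A small screw vial with a green cap, 25 mm across, 50 mm high, upright on the bench. Loose; origin at the centre of its underside. To be left alone.
- weight: A brass weight with a knob, 25 mm across, 26 mm high. Loose; origin at the centre of its underside. To be left alone.
- plastic_beaker: A small white plastic beaker, 50 mm across, 47 mm high. Loose; origin at the centre of its underside. To be left alone.
- tweezers: Steel tweezers, 125 mm long, lying on the bench. Loose; origin at the centre of its underside. To be left alone.

How it is judged:
At the end, for the whole second after the job is handed in: The yellow pointer's tip is within 5 mm of the middle of the red tab (within the tab's width), the tint-plate slide is within 3 mm of its stop, the red tab has not moved (3 mm), the dish still lies flat on the window, and the things on the bench are within 15 mm of where they stood (horizontal distance between pointer_tip and index_tip below 0.005 m and value of joint tint_slide above 0.042 m and distance of index_tip from where it was at the start of the episode below 0.003 m and horizontal distance between petri and viewer below 0.016 m and angle between petri's own z axis and vertical below 0.1 rad and height (world z) of petri below 0.038 m and distance of each of watch_glass, vial_white, vial_green, weight, plastic_beaker, tweezers from where it was at the start of the episode below 0.015 m); the robot touches nothing.
It fails at once if the lever's knob is taken between the fingers (horizontal distance between the grasp point and lever_knob below 0.007 m and z of the grasp point in the frame of viewer below 0.15 m).
It fails at once if the end block of the slide is taken between the fingers (horizontal distance between the grasp point and slide_block below 0.007 m and z of the grasp point in the frame of viewer below 0.12 m).
It fails at once if the red index tab is shifted (over 3 mm) (distance of index_tip from where it was at the start of the episode above 0.003 m).
It fails at once if the dish is lifted, or shifted by over 10 mm (height (world z) of petri above 0.042 m or distance of petri from where it was at the start of the episode above 0.01 m).
It fails at once if a thing on the bench is lifted or shifted by over 15 mm (distance of any of watch_glass, vial_white, vial_green, weight, plastic_beaker, tweezers from where it was at the start of the episode above 0.015 m).
It also fails if it takes over 51 s, if anything falls off the work surface, if the arm or the gripper's body presses on something with over 40 N, if the wrist force passes 120 N, or if a joint passes its speed limit or range.

## Working session

There is one attempt and no reset: what is moved stays moved. The work goes in short steps, Python scripts to look and compute and a tool call to move; the robot and the scene stay as the last step left them, time stands still between calls to the robot, and variables do not carry over. Pictures are saved under pics/ and viewed, at most 10 in all, crops included, and the job is handed in when it is done.

Besides the shell and the picture viewer there is one more tool, called after "Request:" as a command line: name --argument value ..., lists and objects as JSON in quotes. apply_moves: Moves the arm, as the interface text tells. Its arguments: {"type":"object","properties":{"targets":{"type":"array","items":{"type":"array","items":{"type":"array","items":{"type":"number"}}}}},"required":["targets"]}

```bash
mkdir -p pics; ls
python3 - <<'E'
from workcell import get_obs, imaging
import cv2,numpy as np
for n in("top","scene"):
    p,d=imaging.camera(n);cv2.imwrite(f"pics/{n}0.png",p);np.save(f"pics/{n}0.npy",d)
    c=imaging.get_calibration(n);print(n,c)
o=get_obs();print(o["clock"],o["eef_pos"],o["tool_rot"],o["grip_width"])
E
```

```text
pics
top {'camera_matrix': array([[410.82256479,   0.        , 264.91265872],
       [  0.        , 410.82256479, 186.88965998],
       [  0.        ,   0.        ,   1.        ]]), 'k1': -0.05651038756124332, 'eye': array([0.35472418, 0.16525941, 1.38591276]), 'rotation': array([-0.69580198,  0.71459052, -0.04897476,  0.05311738])}
scene {'camera_matrix': array([[445.12446715,   0.        , 252.94727783],
       [  0.        , 445.12446715, 202.90233035],
       [  0.        ,   0.        ,   1.        ]]), 'k1': -0.07198830819381861, 'eye': array([-0.1198922 ,  0.95019842,  0.56290148]), 'rotation': array([-0.28265321,  0.78187157, -0.5204043 ,  0.19484191])}
0.1 [ 0.12201628 -0.4843418   0.24751229] [ 9.92395398e-01  1.23087461e-01 -1.31014684e-04 -9.13210941e-04] 0.08550361166395305
```

View pics/top0.png

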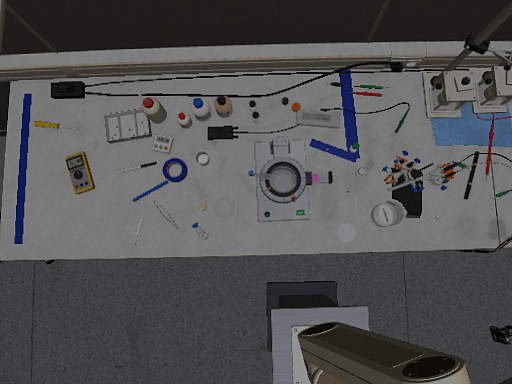

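View pics/scene0.png

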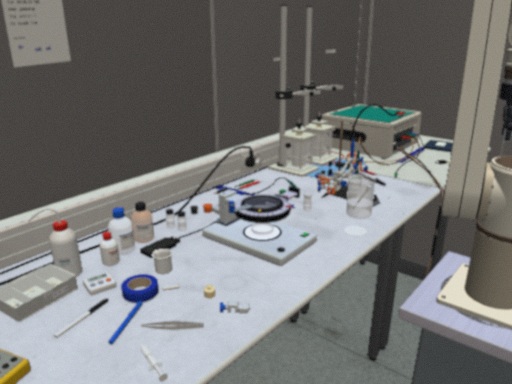

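```bash
cat > h.py <<'E'
import numpy as np,cv2
from workcell import get_obs,imaging
from scipy.spatial.transform import Rotation as R
def pose(n,o=None):
    c=imaging.get_calibration(n)
    if n=="wrist":
        T=np.eye(4);T[:3,:3]=R.from_quat(o["tool_rot"]).as_matrix();T[:3,3]=o["eef_pos"]
        T=T@np.array(c["hand_eye"]);return c,T[:3,:3],T[:3,3]
    r=np.array(c["rotation"]);M=R.from_quat(r).as_matrix() if r.size==4 else r
    return c,M,np.array(c["eye"])
def onplane(n,uv,z,o=None):
    c,M,e=pose(n,o)
    s=cv2.undistortPoints(np.float64(uv).reshape(-1,1,2),c["camera_matrix"],np.array([c["k1"],0,0,0])).reshape(-1,2)
    d=np.c_[s,np.ones(len(s))]@M.T
    return e+d*((z-e[2])/d[:,2])[:,None]
def blobs(p,lo,hi,roi,amin=4):
    x0,y0,x1,y1=roi;h=cv2.cvtColor(p,cv2.COLOR_BGR2HSV)[y0:y1,x0:x1]
    m=cv2.inRange(h,lo,hi);k,l,s,c=cv2.connectedComponentsWithStats(m)
    return [(s[i,4],*(c[i]+[x0,y0]).round(1)) for i in range(1,k) if s[i,4]>=amin]
E
python3 - <<'E'
from h import *
p=cv2.imread("pics/top0.png");roi=(235,130,370,235)
for n,lo,hi,z in(("blue",(95,100,60),(130,255,255),.148),("yellow",(20,90,80),(35,255,255),.119),("red",(0,120,80),(8,255,255),.115),("red2",(172,120,80),(180,255,255),.115),("pink",(140,60,80),(171,255,255),.1)):
    for b in blobs(p,lo,hi,roi): print(n,b,onplane("top",b[1:],z)[0].round(4))
cv2.imwrite("pics/topz.png",cv2.resize(p[130:235,235:370],None,fx=5.5,fy=5.5,interpolation=cv2.INTER_CUBIC))
E
```

```text
blue (np.int32(578), np.float64(340.2), np.float64(146.4)) [ 0.6551 -0.0659  0.148 ]
blue (np.int32(17), np.float64(250.6), np.float64(172.6)) [0.5803 0.2128 0.148 ]
yellow (np.int32(8), np.float64(268.0), np.float64(188.1)) [0.5351 0.1608 0.119 ]
red (np.int32(10), np.float64(293.0), np.float64(198.5)) [0.5009 0.0839 0.115 ]
pink (np.int32(47), np.float64(314.9), np.float64(178.0)) [0.5661 0.0111 0.1   ]
```

View pics/topz.png

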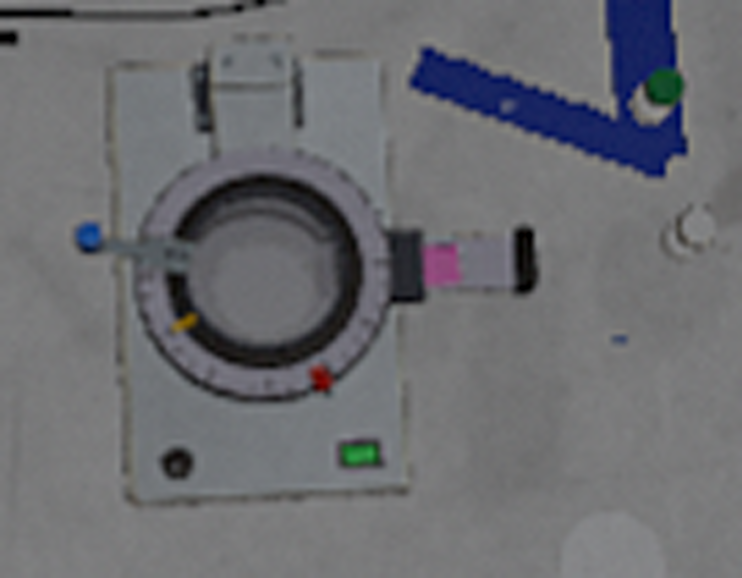

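Run:
```python
from h import *
p=cv2.imread("pics/top0.png")
def w(cx,cy,z): return onplane("top",[235+(cx+.5)/5.5-.5,130+(cy+.5)/5.5-.5],z)[0]
# pale disc outline fit
g=cv2.cvtColor(p,cv2.COLOR_BGR2GRAY)
for n,a in (("centre",w(264,272,.115)),("slideface",w(538,260,.117)),("block",w(525,260,.117)),("vialW",w(697,228,.054)),("vialG",w(664,88,.05)),("wg",w(612,562,.008)),("baseL",w(128,500,.032)),("baseR",w(408,490,.032)),("backL",w(108,66,.032)),("backR",w(382,60,.032)),("baseR",w(408,490,.032))):print(n,a.round(4))
```

```text
centre [0.5631 0.1143 0.115 ]
slideface [ 0.5654 -0.0419  0.117 ]
block [ 0.5656 -0.0345  0.117 ]
vialW [ 0.5928 -0.1488  0.054 ]
vialG [ 0.6804 -0.135   0.05  ]
wg [ 0.3965 -0.0957  0.008 ]
baseL [0.4407 0.1967 0.032 ]
baseR [0.4421 0.029  0.032 ]
backL [0.7078 0.2028 0.032 ]
backR [0.707 0.034 0.032]
baseR [0.4421 0.029  0.032 ]
```

Request:
apply_moves --targets '[[[0.7, 0.6, 0, 4.8, -1], [0.7, 0.6, 0, 4.8, -1], [0.7, 0.6, 0, 4.8, -1], [0.7, 0.6, 0, 4.8, -1], [0.7, 0.6, 0, 4.8, -1], [0.7, 0.6, 0, 4.8, -1], [0.7, 0.6, 0, 4.8, -1], [0.7, 0.6, 0, 4.8, -1]]]'

```text
clock: 0.77
eef_pos: [0.347, -0.2913, 0.248]
tool_rot: [0.896, 0.444, -0.0, -0.0]
ft_force: [0.6, 0.1, -0.2]
grip_width: 0.0001
grasp_force: 0.0
```

Request:
apply_moves --targets '[[[0.7, 0.6, 0, 4.8, -1], [0.7, 0.6, 0, 4.8, -1], [0.7, 0.6, 0, 4.8, -1], [0.7, 0.6, 0, 4.8, -1], [0.7, 0.6, 0, 4.8, -1], [0.7, 0.6, 0, 4.8, -1], [0.7, 0.6, 0, 4.8, -1], [0.6, 0.6, 0, 4.8, -1]]]'

```text
clock: 1.43
eef_pos: [0.5675, -0.0992, 0.2476]
tool_rot: [0.7, 0.715, -0.0, -0.0]
ft_force: [-0.5, 0.4, 0.1]
grip_width: 0.0004
grasp_force: 0.0
```

Request:
apply_moves --targets '[[[0, 0, 0, 0, -1], [0, 0, 0, 0, -1], [0, 0, 0, 0, -1]]]'

```text
clock: 1.68
eef_pos: [0.5655, -0.1008, 0.2475]
tool_rot: [0.701, 0.713, -0.001, -0.001]
ft_force: [-0.4, -1.0, 0.1]
grip_width: 0.0002
grasp_force: 0.0
```

Run:
```python
from h import *
o=get_obs();p,d=imaging.camera("wrist");cv2.imwrite("pics/w1.png",p)
np.savez("pics/w1.npz",d=d,q=o["tool_rot"],e=o["eef_pos"])
print(o["eef_pos"],R.from_quat(o["tool_rot"]).as_matrix().round(3),o["joint_pos"],o["grip_width"],o["ft_force"])
print(imaging.get_calibration("wrist")["hand_eye"])
```

```text
[ 0.56553551 -0.1007584   0.24749934] [[-0.016  1.    -0.002]
 [ 1.     0.016 -0.   ]
 [-0.    -0.002 -1.   ]] [-1.76110701e-01  3.92232180e-01  2.14979373e-01  1.39561011e+00
 -4.08723808e-04  1.37834145e+00] 0.0001800436336484974 [-0.43909684 -1.0105439   0.13858587]
[[-2.93102977e-04 -9.53804205e-01 -3.00428781e-01  7.79327594e-02]
 [ 9.99999910e-01 -1.87651335e-04 -3.79858141e-04  1.46490260e-04]
 [ 3.05934431e-04 -3.00428866e-01  9.53804174e-01 -1.26723328e-01]
 [ 0.00000000e+00  0.00000000e+00  0.00000000e+00  1.00000000e+00]]
```

View pics/w1.png

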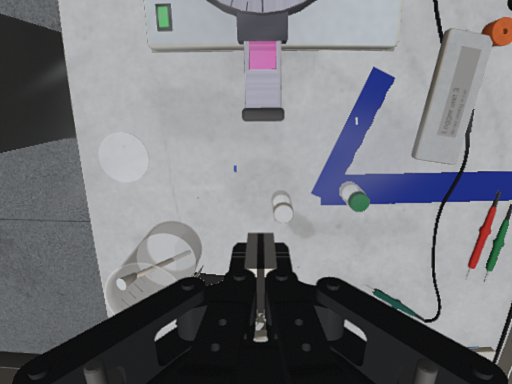

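Run:
```python
from h import *
z=np.load("pics/w1.npz");o={"tool_rot":z["q"],"eef_pos":z["e"]}
p=cv2.imread("pics/w1.png");print(p[100:128,263].max(1))
for u,v,h in((243,114,.117),(284,114,.117),(263,109,.117),(263,120,.117),(263,120,.102)):print(u,v,h,onplane("wrist",[u,v],h,o)[0].round(4))
```

```text
[179 180 180 179 175 175 168 120  51  49  58  65  70  73  75  77  79  80
  79  72  80 136 177 171 170 171 171 171]
243 114 0.117 [ 0.5499 -0.0366  0.117 ]
284 114 0.117 [ 0.5842 -0.036   0.117 ]
263 109 0.117 [ 0.5666 -0.0322  0.117 ]
263 120 0.117 [ 0.5667 -0.0412  0.117 ]
263 120 0.102 [ 0.5668 -0.0423  0.102 ]
```

Request:
apply_moves --targets '[[[0, 0, -0.85, 0, -1], [0, 0, -0.85, 0, -1], [0, 0, -0.85, 0, -1], [0, 0, -0.85, 0, -1], [0, 0.4, 0, 0, -1], [0, 0.4, 0, 0, -1], [0, 0.2, 0, 0, -1], [0, 0.1, 0, 0, -1]]]'

```text
clock: 2.4
eef_pos: [0.5657, -0.057, 0.1128]
tool_rot: [0.702, 0.713, 0.0, 0.0]
ft_force: [0.1, -0.5, 0.3]
grip_width: 0.0001
grasp_force: 0.0
```

Request:
apply_moves --targets '[[[0, 0.12, 0, 0, -1], [0, 0.12, 0, 0, -1], [0, 0.12, 0, 0, -1], [0, 0.12, 0, 0, -1], [0, 0.12, 0, 0, -1], [0, 0.12, 0, 0, -1], [0, 0.12, 0, 0, -1], [0, 0.12, 0, 0, -1]]]'

```text
clock: 3.07
eef_pos: [0.5662, -0.018, 0.1123]
tool_rot: [0.701, 0.713, 0.0, 0.0]
ft_force: [-0.9, -1.8, 0.4]
grip_width: 0.0
grasp_force: 0.8
```

Pushing at about 1.8 N; continue until the stop shows in the force.

Request:
apply_moves --targets '[[[0, 0.05, 0, 0, -1], [0, 0.05, 0, 0, -1], [0, 0.05, 0, 0, -1], [0, 0, 0, 0, -1]]]'

```text
clock: 3.4
eef_pos: [0.5661, -0.0138, 0.1123]
tool_rot: [0.702, 0.713, -0.001, 0.001]
ft_force: [-1.7, -6.0, 1.6]
grip_width: 0.0003
grasp_force: 2.8
```

Request:
apply_moves --targets '[[[0, 0.04, 0, 0, -1], [0, 0, 0, 0, -1]]]'

```text
clock: 3.57
eef_pos: [0.5661, -0.0137, 0.1123]
tool_rot: [0.702, 0.712, -0.002, 0.002]
ft_force: [-0.9, -9.2, 1.3]
grip_width: -0.0001
grasp_force: 4.7
```

Request:
apply_moves --targets '[[[0, -0.4, 0, 0, -1], [0, -0.4, 0, 0, -1], [0, 0, 0.8, 0, -1], [0, 0, 0.8, 0, -1], [0, 0, 0.8, 0, -1], [0, 0, 0, 0, -1]]]'

```text
clock: 4.07
eef_pos: [0.57, -0.0428, 0.2154]
tool_rot: [0.701, 0.713, 0.005, 0.004]
ft_force: [1.3, -0.1, 0.9]
grip_width: -0.0
grasp_force: 0.0
```

Run:
```python
from h import *
o=get_obs();p,d=imaging.camera("wrist");cv2.imwrite("pics/w2.png",p)
np.savez("pics/w2.npz",d=d,q=o["tool_rot"],e=o["eef_pos"]);print(o["eef_pos"])
for n,lo,hi,z in(("blue",(95,100,60),(130,255,255),.148),("yellow",(20,90,80),(35,255,255),.119),("red",(0,120,80),(8,255,255),.115)):
    for b in blobs(p,lo,hi,(0,0,512,384),30): print(n,b,onplane("wrist",b[1:],z,o)[0].round(4))
```

```text
[ 0.56999966 -0.04278565  0.21542389]
blue (np.int32(5696), np.float64(371.8), np.float64(213.7)) [ 0.6498 -0.0419  0.148 ]
blue (np.int32(1615), np.float64(481.6), np.float64(234.9)) [ 0.7362 -0.0584  0.148 ]
red (np.int32(102), np.float64(160.9), np.float64(27.4)) [0.5009 0.081  0.115 ]
red (np.int32(152), np.float64(490.7), np.float64(82.5)) [0.7423 0.0507 0.115 ]
red (np.int32(467), np.float64(479.8), np.float64(285.1)) [ 0.7768 -0.1257  0.115 ]
```

View pics/w2.png

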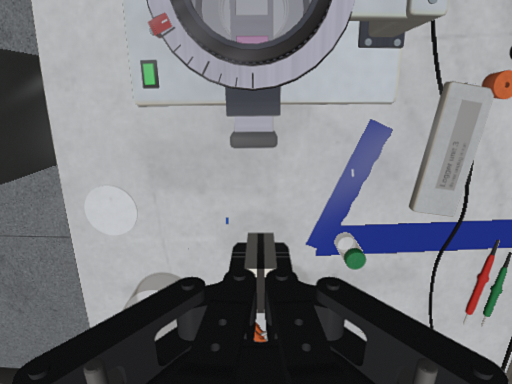

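Request:
apply_moves --targets '[[[0.19, 0.89, 0, -1.5, -1], [0.19, 0.89, 0, -1.5, -1], [0.19, 0.89, 0, -1.5, -1], [0.19, 0.89, 0, -1.5, -1], [0.19, 0.89, 0, -1.5, -1], [0.19, 0.89, 0, -1.5, -1], [0.19, 0.89, 0, -1.5, -1], [0, 0, 0, 0, -1]]]'

```text
clock: 4.78
eef_pos: [0.619, 0.2136, 0.2058]
tool_rot: [0.761, 0.648, 0.0, -0.002]
ft_force: [-0.5, -0.2, -1.8]
grip_width: -0.0
grasp_force: 0.0
```

Request:
apply_moves --targets '[[[0, 0, 0, 0, -1], [0, 0, 0, 0, -1]]]'

```text
clock: 4.95
eef_pos: [0.6186, 0.2066, 0.2067]
tool_rot: [0.763, 0.646, -0.001, -0.001]
ft_force: [1.1, -1.3, 0.0]
grip_width: 0.0003
grasp_force: 0.0
```

Run:
```python
from h import *
z=np.load("pics/w2.npz");o={"tool_rot":z["q"],"eef_pos":z["e"]}
print("slide face",onplane("wrist",[254,148],.110,o)[0].round(4))
o=get_obs();print(o["eef_pos"],R.from_quat(o["tool_rot"]).as_matrix()[:,1],o["joint_pos"])
p,d=imaging.camera("top");cv2.imwrite("pics/top1.png",p)
cv2.imwrite("pics/top1z.png",cv2.resize(p[130:235,235:370],None,fx=5.5,fy=5.5,interpolation=cv2.INTER_CUBIC))
```

```text
slide face [ 0.5657 -0.0029  0.11  ]
[0.61857253 0.20656156 0.20673595] [ 0.98627986 -0.16506451 -0.00239725] [3.22245554e-01 5.70745783e-01 3.93396884e-01 1.39610807e+00
 1.00807289e-04 2.05886426e+00]
```

View pics/top1z.png

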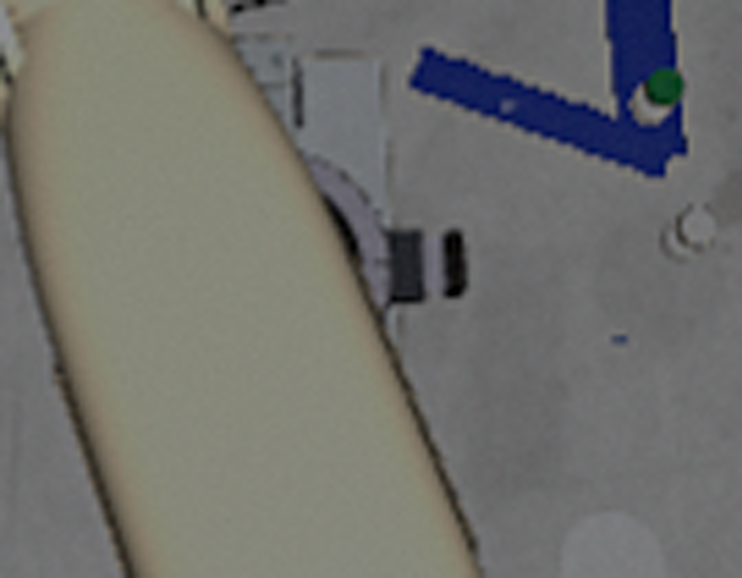

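Run:
```python
import numpy as np
f=1.187+.085*np.arange(17);P=np.c_[.563+.1024*np.cos(f),.114+.1024*np.sin(f)]
P=np.r_[[[.619,.2066]],P];Q=np.round((P-P[0])/.04,2);print(np.diff(Q,axis=0).round(2).tolist(),f[-1],P[-1])
```

```text
[[-0.44, 0.06], [-0.21, 0.07], [-0.21, 0.06], [-0.21, 0.03], [-0.22, 0.02], [-0.22, 0.0], [-0.21, -0.02], [-0.22, -0.03], [-0.21, -0.06], [-0.2, -0.07], [-0.2, -0.09], [-0.19, -0.1], [-0.18, -0.13], [-0.17, -0.13], [-0.16, -0.15], [-0.14, -0.17], [-0.13, -0.17]] 2.547 [0.47817422 0.17136155]
```

Request:
apply_moves --targets '[[[0, 0, -0.5, 0, -1], [0, 0, -0.5, 0, -1], [0, 0, -0.5, 0, -1], [0, 0, 0, 0, -1]]]'

```text
clock: 5.33
eef_pos: [0.6166, 0.2037, 0.1436]
tool_rot: [0.764, 0.645, -0.004, -0.002]
ft_force: [-1.3, -0.2, -1.3]
grip_width: 0.0002
grasp_force: 0.0
```

Request:
apply_moves --targets '[[[0, 0, 0, 0, -1], [-0.22, 0.03, 0, 0, -1], [-0.22, 0.03, 0, 0, -1], [-0.21, 0.07, 0, 4.9, -1]]]'

```text
clock: 5.67
eef_pos: [0.5945, 0.2108, 0.1505]
tool_rot: [0.735, 0.678, 0.002, 0.001]
ft_force: [1.6, -0.3, -1.4]
grip_width: 0.0001
grasp_force: 0.6
```

Request:
apply_moves --targets '[[[-0.21, 0.06, 0, 4.9, -1], [-0.21, 0.03, 0, 4.9, -1], [-0.22, 0.02, 0, 4.9, -1], [-0.22, 0, 0, 4.9, -1], [-0.21, -0.02, 0, 4.9, -1], [-0.22, -0.03, 0, 4.9, -1]]]'

```text
clock: 6.17
eef_pos: [0.5431, 0.2142, 0.1508]
tool_rot: [0.538, 0.843, 0.002, 0.001]
ft_force: [1.9, -0.0, -1.6]
grip_width: -0.0003
grasp_force: 0.7
```

Request:
apply_moves --targets '[[[-0.21, -0.06, 0, 4.9, -1], [-0.2, -0.07, 0, 4.9, -1], [-0.2, -0.09, 0, 4.9, -1], [-0.19, -0.1, 0, 4.9, -1], [-0.18, -0.13, 0, 4.9, -1], [-0.17, -0.13, 0, 4.9, -1]]]'

```text
clock: 6.67
eef_pos: [0.4968, 0.1912, 0.1508]
tool_rot: [0.306, 0.952, 0.002, 0.001]
ft_force: [0.4, 1.8, -0.5]
grip_width: 0.0001
grasp_force: 0.7
```

Request:
apply_moves --targets '[[[-0.16, -0.15, 0, 4.9, -1], [-0.14, -0.17, 0, 4.9, -1], [-0.07, -0.08, 0, 2.4, -1], [0, 0, 0, 0, -1], [0, 0, 0, 0, -1]]]'

```text
clock: 7.08
eef_pos: [0.482, 0.1746, 0.1501]
tool_rot: [0.206, 0.979, 0.001, 0.001]
ft_force: [0.7, 0.2, 0.6]
grip_width: -0.0002
grasp_force: 0.0
```

Run:
```python
from h import *
o=get_obs();a=o["eef_pos"];print(a,np.arctan2(a[1]-.114,a[0]-.563),np.hypot(a[1]-.114,a[0]-.563),o["ft_force"])
p,d=imaging.camera("wrist");cv2.imwrite("pics/w3.png",p)
q,_=imaging.camera("top");cv2.imwrite("pics/top2.png",q)
for n,lo,hi,z in(("blue",(95,100,60),(130,255,255),.148),("yellow",(20,90,80),(35,255,255),.119),("red",(0,120,80),(8,255,255),.115)):
    for b in blobs(p,lo,hi,(0,0,512,384),30): print("wrist",n,b,onplane("wrist",b[1:],z,o)[0].round(4))
    for b in blobs(q,lo,hi,(235,130,320,235)): print("top",n,b,onplane("top",b[1:],z)[0].round(4))
```

```text
[0.48201015 0.1745708  0.1501388 ] 2.4994488497891973 0.1011344575329052 [0.65238722 0.21787948 0.58551494]
wrist blue (np.int32(441), np.float64(493.8), np.float64(21.1)) [0.4215 0.3048 0.148 ]
wrist blue (np.int32(245), np.float64(218.3), np.float64(232.7)) [0.4599 0.1638 0.148 ]
wrist blue (np.int32(693), np.float64(215.0), np.float64(257.6)) [0.4713 0.1564 0.148 ]
top blue (np.int32(70), np.float64(314.9), np.float64(143.6)) [0.666 0.012 0.148]
wrist yellow (np.int32(30), np.float64(172.2), np.float64(323.2)) [0.5172 0.0973 0.119 ]
wrist red (np.int32(45), np.float64(136.4), np.float64(300.3)) [0.4944 0.082  0.115 ]
top red (np.int32(5), np.float64(293.4), np.float64(198.2)) [0.5018 0.0826 0.115 ]
```

View pics/w3.png

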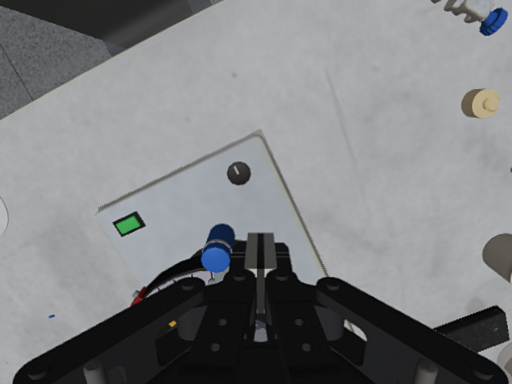

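Request:
apply_moves --targets '[[[0.17, 0.36, 0, 0, -1], [0.17, 0.36, 0, 0, -1], [0, 0, 1, 0, -1], [0, 1, 0, 0, -1], [0, 1, 0, 0, -1], [0, 1, 0, 0, -1], [0, 1, 0, 0, -1], [0, 0, 0, 0, -1]]]'

```text
clock: 7.85
eef_pos: [0.4941, 0.3707, 0.1877]
tool_rot: [0.202, 0.979, 0.002, 0.0]
ft_force: [0.7, -0.9, -0.2]
grip_width: -0.0
grasp_force: 0.0
```

Run:
```python
from h import *
o=get_obs();print(o["eef_pos"],o["clock"])
p,_=imaging.camera("top");cv2.imwrite("pics/top3.png",p)
for n,lo,hi,z in(("blue",(95,100,60),(130,255,255),.148),("yellow",(20,90,80),(35,255,255),.119),("red",(0,120,80),(8,255,255),.115)):
    for b in blobs(p,lo,hi,(235,150,320,235),2):
        w=onplane("top",b[1:],z)[0]-[.563,.114,0]; print(n,b,(w+[.563,.114,0]).round(4),np.hypot(*w[:2]),np.arctan2(w[1],w[0])%6.283)
cv2.imwrite("pics/top3z.png",cv2.resize(p[155:215,240:315],None,fx=10,fy=10,interpolation=cv2.INTER_CUBIC))
```

```text
[0.49414858 0.3707404  0.18772748] 7.85
blue (np.int32(19), np.float64(269.8), np.float64(207.0)) [0.4731 0.157  0.148 ] 0.09963466860211255 2.695368556391943
yellow (np.int32(6), np.float64(288.5), np.float64(194.5)) [0.5133 0.0976 0.119 ] 0.05233349087069559 3.4593428603090914
red (np.int32(9), np.float64(292.9), np.float64(198.3)) [0.5015 0.0841 0.115 ] 0.06836263275430592 3.593390105159755
```

View pics/top3z.png

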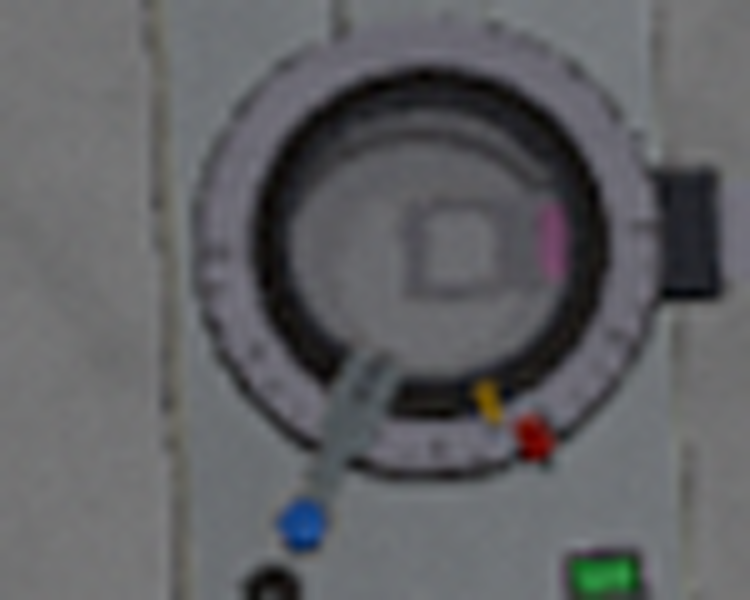

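Request:
apply_moves --targets '[[[0, -1, 0, 2, -1], [0, -1, 0, 2, -1], [0, -1, 0, 2, -1], [0, -1, 0, 2, -1], [0, 0, 0, 0, -1], [0, 0, -0.5, 0, -1], [0, 0, -0.5, 0, -1], [0, 0, 0, 0, -1]]]'

```text
clock: 8.57
eef_pos: [0.4924, 0.2015, 0.1451]
tool_rot: [0.137, 0.99, -0.002, -0.003]
ft_force: [-1.2, -0.1, -0.2]
grip_width: -0.0
grasp_force: 0.0
```

Request:
apply_moves --targets '[[[-0.1, -0.24, 0, 0, -1], [-0.1, -0.24, 0, 0, -1], [-0.14, -0.24, 0, 0, -1], [-0.05, -0.07, 0, 0, -1], [-0.05, -0.07, 0, 0, -1], [-0.05, -0.07, 0, 0, -1], [-0.05, -0.07, 0, 0, -1], [0, 0, 0, 0, -1]]]'

```text
clock: 9.23
eef_pos: [0.4727, 0.1633, 0.1487]
tool_rot: [0.136, 0.991, 0.0, 0.0]
ft_force: [0.5, 0.4, 0.2]
grip_width: -0.0003
grasp_force: 0.0
```

Request:
apply_moves --targets '[[[0, 0, 0, 0, -1], [0.17, 0.36, 0, 0, -1], [0.17, 0.36, 0, 0, -1], [0, 0, 1, 0, -1], [0, 1, 0, 0, -1], [0, 1, 0, 0, -1], [0, 1, 0, 0, -1], [0, 1, 0, 0, -1]]]'

```text
clock: 9.9
eef_pos: [0.4863, 0.3539, 0.1883]
tool_rot: [0.136, 0.991, -0.0, -0.0]
ft_force: [1.9, 0.3, 0.1]
grip_width: 0.0001
grasp_force: 0.0
```

Run:
```python
from h import *
o=get_obs();print(o["eef_pos"],o["clock"])
p,_=imaging.camera("top");cv2.imwrite("pics/top4.png",p)
for n,lo,hi,z in(("blue",(95,100,60),(130,255,255),.148),("yellow",(20,90,80),(35,255,255),.119),("red",(0,120,80),(8,255,255),.115)):
    for b in blobs(p,lo,hi,(235,150,320,235),2):
        w=onplane("top",b[1:],z)[0]-[.563,.114,0]; print(n,b,(w+[.563,.114,0]).round(4),np.hypot(*w[:2]),np.arctan2(w[1],w[0])%6.283)
cv2.imwrite("pics/top4z.png",cv2.resize(p[155:215,240:315],None,fx=10,fy=10,interpolation=cv2.INTER_CUBIC))
```

```text
[0.48629625 0.35393211 0.18829103] 9.9
blue (np.int32(19), np.float64(273.9), np.float64(208.4)) [0.4685 0.1447 0.148 ] 0.09933023999769929 2.8270514590897875
yellow (np.int32(8), np.float64(290.0), np.float64(193.5)) [0.5163 0.0929 0.119 ] 0.05126276357179939 3.5662119852978615
red (np.int32(9), np.float64(292.9), np.float64(198.3)) [0.5015 0.0841 0.115 ] 0.06836263275430592 3.593390105159755
```

View pics/top4z.png

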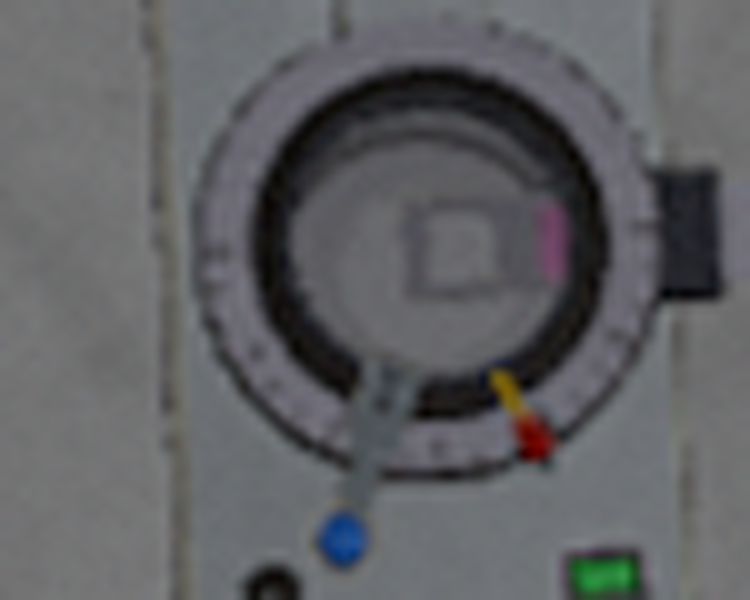

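```bash
python3 -c "
from workcell import order
print(order.job_done())"
```

```text
the job is handed in; nothing more can be done
None
```

I handed the job in with the tint slide pushed home against its stop and the yellow pointer about 1–2 mm short of the middle of the red tab by camera, inside the 5 mm limit; the verdict did not come back.

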